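# Seat a sprung telescoping pointer in its rest and hold it drawn to its mark

## Task

Check the sprung telescoping pointer at full length: lay its barrel down into both notches of the two-post rest, with the two square collars outside the posts (knob towards either end), and let go of it. Then take the round pull knob and draw the inner rod out until the black length band on it has just come wholly out of the barrel's mouth, by no more than about a centimetre, and finish while holding it still there against the spring. Leave the circuit board, the round tin and the tape roll alone.

Things in the scene. Friction and masses are not known exactly. Their poses are not given: they have to be found in the camera images.
- pointer: The loose telescoping pointer: bare aluminium barrel 20 mm in diameter with two dark square collars (36 x 36 mm), about 0.3 kg in all. Origin 18 mm below barrel_mid; x along the barrel towards mouth and knob, z up. It starts lying level on the bench on its two collars.
- barrel_mid (a point): Middle of the pointer's barrel, on its axis (18 mm above the bench at the start); same axes as the pointer. Grasp the barrel here. Along x the collars span -67..-53 and +53..+67 mm; the barrel ends at -72 and at +75 mm (the mouth).
- mouth (a point): Centre of the barrel's mouth, 75 mm along x from barrel_mid, where the 10 mm thick steel inner rod comes out.
- knob_center (a point): Centre of the white, dark-ribbed pull knob on the outer end of the inner rod, on the barrel's axis: a cylinder 20 mm in diameter, 36 mm long along x, beginning 15 mm ahead of the mouth when the rod is shut (centre then 108 mm from barrel_mid). It moves out with the rod.
- inner_rod (a joint): How far the inner rod is drawn out of the barrel (m): 0 shut (start), end stop 0.095. An inner spring pulls it shut: 4 N at 0 and 80 N/m more, about 9.3 N at 0.066. The 8 mm wide black length band on the rod begins to show at 0.052 and is wholly out at 0.060; about 0.065 is right.
- rest: The grey rest, fixed on a 4 mm thick dark sheet that lies on the bench: foot 116 x 70 x 10 mm with two upright posts, 10 mm thick and 60 mm wide, at x = -40 and +40 mm (70 mm clear between them). Each has a notch 24 mm wide, floor 38 mm above the foot's underside, flared to 40 mm at its top (68 mm). Origin under the foot's centre; x along the notches' common axis, z up.
- rest_seat (a point): Where barrel_mid comes when the pointer is seated: midway between the posts, 48 mm above the rest's origin (52 mm above the bench top); same axes. The collars pass outside the posts with 8 mm play at either end; pulling the knob first takes up the play, until the rear collar bears on its post.
- blue_module: Bystander: small blue circuit board, 58x30x18 mm, lying flat; origin under its centre.
- flux_tin: Bystander: low round tin, 55 mm in diameter, 24 mm high; origin under its centre.
- tape_black: Bystander: roll of black tape lying flat, 65 mm in diameter, 18 mm high; origin under its centre.
There are look-alikes about, which are no part of the job. There is more than one size of the pointer; the one meant has the size given above.

How it is judged:
By the outcome, as a careful person would: the job done as asked, in the order asked, and still so for the second after the job is handed in, while the arm keeps its last pose, push and grip.
It also fails if it takes over 48 s, if anything falls off the work surface, if the arm or the gripper's body presses on something with over 40 N, if the wrist force passes 120 N, or if a joint passes its speed limit or range.

## Robot

A 6-joint arm with a two-finger parallel gripper is mounted at the origin on a cart in front of the work surface, level with it; the furniture and walls round the work are solid. World frame = base frame: x ahead of the robot, y to its left, z up, the work surface at z = 0. Lengths are in mm, angles in degrees, forces in N, time in s.
With the tool pointing down it reaches from about 350 to 850 mm from the base axis. Payload 8.1 kg.
Tool frame: the origin (TCP) lies midway between the tips of the shut fingers; the grasp point (between the pads) lies 19 mm behind it; z points along the fingers, y is the line along which they close (so a half turn about z gives the same grasp; the last joint's range is limited). The gripper opens to 85 mm and grips with 20 to 120 N. Pads are 22 mm wide; open, the fingers measure 114 mm over their backs; the gripper's body (76 mm by 85 mm) begins 54 mm behind the grasp point. The pads swing forward as they close: fully open they stand 13 mm farther back than shut.
Start: joints at [-4.893, 7.471, 85.268, -0, 87.261, -4.893], TCP at [600.004, 0.022, 231.292] pointing down, gripper open.
Joint ranges: [-169.43, 169.43], [-51.17, 129.36], [1.28, 143.12], [-76.62, 256.62], [0, 156.53], [-152.29, 152.29]. Speed limits (degrees/s): [136.94, 136.94, 159.86, 180, 180, 180].

## Interface

Orientations are given as [roll, pitch, yaw] about the fixed x, y, z axes, in that order (R = Rz(yaw) Ry(pitch) Rx(roll)).
In Python, from bench import r gives the robot as it stands.
- The arm moves only by the tool send_rows, never from a script. Its argument "increments" is a list of rows, each a list of 6 numbers: the shift along the tool's x, y, z in mm, then the turn, a rotation vector about the tool's x, y, z in rad. A call has 1 to 5 rows; each row shifts and turns the commanded pose from where the row before left it, along the tool's axes as they then stand; what a row does not reach is not made up. A row lasts 1/8 s, in which the tool goes at most 62.5 mm and 10.7 degrees, less where a joint would pass 70% of its speed; a pose out of reach is approached as far as the arm can. A call is refused whole if a number of a shift passes 62.5 or a number of a turn 0.188, either way. A call with a gripper value outside its range is refused whole. "grip" is the closure, from -1 (fully open) to 1 (shut), set as the call begins (left out, the last holds). The fingers move at their own pace and stop on an object; "grip_force" is the grip in N (left out, the last holds). Time passes only in rows, so rows that do not move let the fingers close. It gives the time, the measured TCP pose, the force, the opening and the grip force at its end, in the units of the state.
- r.sense(): the state, without advancing time (a new reading comes with each control period).
- r.snapshot(name): name is "scene" or "side" or "wrist"; returns a dict with "img" (400x640x3 uint8, blue, green, red), "z_map" (400x640 float32, mm along the optical axis (not along the pixel's ray), 0 where there is no reading), "fx", "fy", "cx", "cy" (pixels), "view" (4x4, takes a point from world to camera coordinates). Camera axes: x right, y down, z forward; pixel columns grow to the right and rows downward; lengths in mm; the calibration is good to about 2 mm. A picture is of the moment at which its call begins.
- r.hand_in(): hands the job in; it is judged then, once.
The state is a dict: "time": time; "joint_pos": joint angles; "qd": joint speeds; "joint_efforts": joint torques, N m; "tool_pos": TCP position; "tcp_rot": TCP orientation; "ft_force": force on the tool from outside, world axes, zero at the start; "wrist_torque": the same for the moment, N m; "finger_gap": finger opening in mm; "grip_force": force on a finger pad.
Only numpy, scipy, OpenCV 4.12 (cv2) and the standard library are available. Lean on these libraries where they do the work, as an engineer would, in place of code of your own. Each camera call takes 0.05 s, during which the arm holds its last target. There are 200 camera calls.

## Working session

There is one attempt and no reset: what is moved stays moved. The work goes in short steps, Python scripts to look and compute and a tool call to move; the robot and the scene stay as the last step left them, time stands still between calls to the robot, and variables do not carry over. Pictures are saved under pics/ and viewed, at most 10 in all, crops included, and the job is handed in when it is done.

Besides the shell and the picture viewer there is one more tool, called after "Call:" as a command line: name --pt "numbers of a row" for each row, then --argument value for the rest. send_rows: Moves the arm, as the interface text tells. Its arguments: {"type":"object","properties":{"increments":{"type":"array"},"grip":{"type":"number"},"grip_force":{"type":"number"}},"required":["increments"]}

```bash
mkdir -p pics
cat > h.py <<'E'
import numpy as np,cv2,pickle
from bench import r
def snap(n):
    s=r.snapshot(n); return s
def pts(s):
    z=s["z_map"].astype(float); v,u=np.mgrid[0:400,0:640]
    P=np.stack([(u-s["cx"])/s["fx"]*z,(v-s["cy"])/s["fy"]*z,z,np.ones_like(z)],-1)
    W=P@np.linalg.inv(np.array(s["view"])).T
    W=W[...,:3]; W[z==0]=np.nan; return W
def ray(s,u,v,h):
    T=np.linalg.inv(np.array(s["view"])); d=T[:3,:3]@np.array([(u-s["cx"])/s["fx"],(v-s["cy"])/s["fy"],1]); o=T[:3,3]
    return o+d*(h-o[2])/d[2]
E
python3 - <<'E'
from h import *
for n in ["scene","side"]:
    s=snap(n); pickle.dump(s,open(n+".pkl","wb")); cv2.imwrite(f"pics/{n}0.png",s["img"])
print(r.sense()["time"])
E
```

```text
0.1
```

View pics/scene0.png

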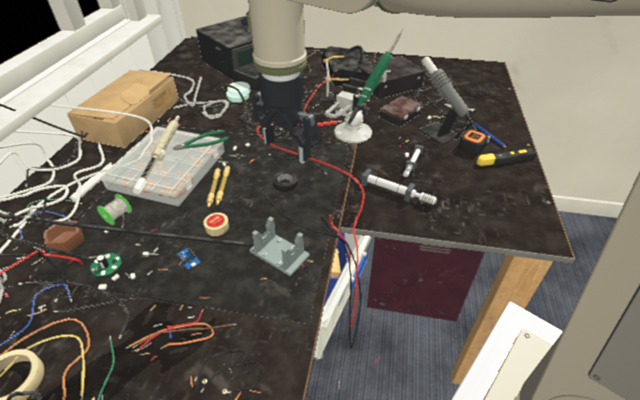

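View pics/side0.png

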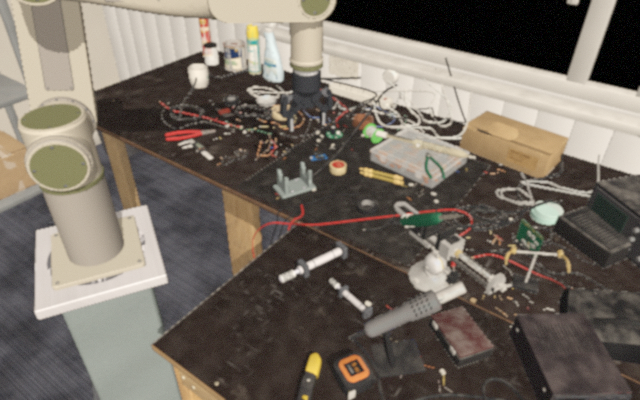

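The pointer lies at scene px (365–437, 175–205) and side px (280–347, 250–280), with the smaller look-alike at (412,160). The rest is at scene px (280,245) and side px (295,183). The tin is at (215,224) and the board at (188,258).

Run:
```python
from h import *
S={n:pickle.load(open(n+".pkl","rb")) for n in ["scene","side"]}
for n,box in [("scene",(355,165,445,212)),("side",(270,240,355,288))]:
    s=S[n];W=pts(s);x0,y0,x1,y1=box
    w=W[y0:y1,x0:x1].reshape(-1,3);im=s["img"][y0:y1,x0:x1].reshape(-1,3)
    m=(w[:,2]>8)&(w[:,2]<60); p=w[m]
    c=p.mean(0);u,sv,vt=np.linalg.svd((p-c)[:,:2],full_matrices=False);d=vt[0]
    t=(p-c)[:,:2]@d; print(n,"N",len(p),c.round(1),"dir",d.round(3),"yaw",np.degrees(np.arctan2(d[1],d[0])).round(1),"t",t.min().round(1),t.max().round(1))
    g=im[m].mean(1); 
    for a in np.arange(-130,131,6):
        k=(t>=a)&(t<a+6)
        if k.sum():
            q=(p[k]-c)[:,:2]@vt[1]
            print(a,k.sum(),g[k].mean().round(0),p[k][:,2].max().round(1),np.round([q.min(),q.max()],1))
for n,box in [("scene",(240,210,315,280)),("side",(268,160,322,202))]:
    s=S[n];W=pts(s);x0,y0,x1,y1=box
    w=W[y0:y1,x0:x1].reshape(-1,3)
    for lo,hi in [(8,20),(45,85)]:
        p=w[(w[:,2]>lo)&(w[:,2]<hi)]; print(n,lo,len(p),p[:,2].max(),cv2.minAreaRect(p[:,:2].astype(np.float32)))
    np.save(n+"_rest.npy",p)
a=cv2.resize(S["scene"]["img"][160:290,230:450],None,fx=3.5,fy=3.5,interpolation=2)
b=cv2.resize(S["side"]["img"][150:290,260:380],None,fx=3.5,fy=3.5,interpolation=2)
cv2.imwrite("pics/c1.png",a[:,:800])
```

```text
scene N 819 [ 500.  -280.1   24.8] dir [-0.916 -0.401] yaw -156.4 t -97.3 104.7
-100 3 127.0 59.9 [43.  47.2]
-94 12 88.0 58.5 [-22.8  51. ]
-88 29 87.0 59.2 [-27.1  58.9]
-82 42 95.0 58.5 [-34.8  67.1]
-76 44 136.0 58.0 [-39.   76.7]
-70 43 144.0 57.4 [-31.9 126.5]
-64 31 157.0 51.4 [-22.9 121.2]
-58 17 195.0 28.3 [-18.5  -4.8]
-52 18 188.0 28.2 [-23.1  -2.4]
-46 17 204.0 28.4 [-18.6  -3.4]
-40 18 205.0 28.5 [-18.1  -1. ]
-34 19 204.0 28.3 [-11.9  -1.2]
-28 17 209.0 28.7 [-15.1  -0.2]
-22 18 205.0 28.5 [-15.1   3.2]
-16 19 202.0 28.4 [-11.5   3.3]
-10 19 207.0 28.5 [-8.7  5.1]
-4 18 202.0 28.7 [-9.4  5.9]
2 18 192.0 27.4 [-11.    7.1]
8 24 187.0 28.2 [-115.3    8.5]
14 40 191.0 29.6 [-114.2   11.1]
20 46 197.0 28.0 [-108.8   12. ]
26 37 119.0 37.8 [-109.4   21.8]
32 49 88.0 37.3 [-116.7   24.3]
38 36 120.0 38.5 [-11.   24.5]
44 28 166.0 34.8 [-9.8 17.2]
50 15 183.0 27.4 [-1.4 13.8]
56 10 197.0 22.3 [ 6.4 12.9]
62 13 201.0 25.9 [ 8.2 21.7]
68 20 180.0 29.2 [ 7.8 24.7]
74 20 168.0 28.4 [11.3 25.6]
80 20 166.0 28.9 [ 8.7 26. ]
86 22 171.0 28.9 [ 8.9 25.8]
92 18 182.0 28.8 [11.4 27.6]
9
[... 1026 characters left out ...]
0 30.7 [-19.2  -3.5]
74 18 177.0 29.2 [-18.5  -1.3]
80 19 184.0 30.8 [-16.   -0.4]
86 19 185.0 30.4 [-18.6  -0.5]
92 20 201.0 30.4 [-19.   -1.9]
98 19 176.0 30.6 [-17.5  -2.8]
scene 8 1049 19.916943124834233 ((585.283203125, 27.480243682861328), (173.56558227539062, 136.51397705078125), 5.5471367835998535)
scene 45 368 73.32809492779097 ((580.770263671875, 58.4559326171875), (91.53459167480469, 61.966312408447266), 5.036280632019043)
side 8 514 19.992092083140392 ((600.7176513671875, 97.76214599609375), (235.23390197753906, 170.59925842285156), 65.47989654541016)
side 45 185 77.4960739763502 ((586.702392578125, 13.611122131347656), (93.46297454833984, 150.42764282226562), 4.8083577156066895)
```

View pics/c1.png

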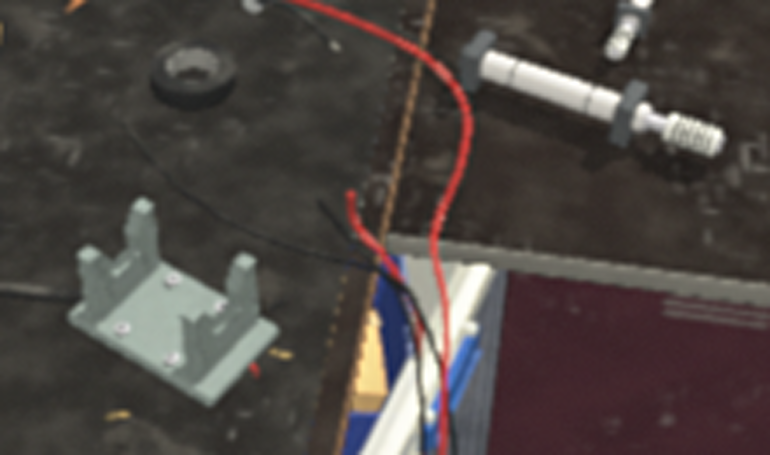

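The crop shows the pointer's knob at its lower right and the rest's notch axis running left to right; the posts' clouds fit well. I'll refine the pointer with a clean line fit.

Run:
```python
from h import *
S={n:pickle.load(open(n+".pkl","rb")) for n in ["scene","side"]}
for n,box,seed in [("scene",(355,165,445,212),(390,186)),("side",(270,240,355,288),(318,264))]:
    s=S[n];W=pts(s);x0,y0,x1,y1=box
    m=((W[...,2]>14)&(W[...,2]<45)).astype(np.uint8); M=np.zeros_like(m);M[y0:y1,x0:x1]=m[y0:y1,x0:x1]
    k,l=cv2.connectedComponents(M); m=l==l[seed[1],seed[0]]
    p=W[m]; g=s["img"][m].mean(1)
    f=lambda q:cv2.fitLine(q.astype(np.float32),cv2.DIST_HUBER,0,.01,.01).ravel()
    b=p[(g>150)&(p[:,2]>22)&(p[:,2]<32)]; vx,vy,cx,cy=f(b[:,:2]); d=np.array([vx,vy]); d*=-np.sign(vx)
    c=np.array([cx,cy]); t=(p[:,:2]-c)@d; e=(p[:,:2]-c)@[-d[1],d[0]]
    near=abs(e)<30
    t1=t[near]; hi=p[near][:,2]>33; h=t1[hi]; A=h[h<h.mean()];B=h[h>=h.mean()]
    # collar clusters
    print(n,len(p),"yaw",np.degrees(np.arctan2(d[1],d[0])),"t",t1.min(),t1.max(),"collars",A.min(),A.max(),B.min(),B.max())
    mid=(A.min()+A.max()+B.min()+B.max())/4
    print(" mid",c+d*mid,"knob end rel",t1.max()-mid,"expect 126; rear", t1.min()-mid,"exp -72","collar half-dist",(B.mean()-A.mean())/2)
    for side in (A,B): 
        q=p[near][hi]; th=t1[hi]; kk=(th>=side.min())&(th<=side.max()); print("  collar ctr",q[kk].mean(0), "e",((q[kk][:,:2]-c)@[-d[1],d[0]]).min(),((q[kk][:,:2]-c)@[-d[1],d[0]]).max())
for n,box in [("scene",(240,210,315,280)),("side",(268,160,322,202))]:
    s=S[n];W=pts(s);x0,y0,x1,y1=box
    w=W[y0:y1,x0:x1].reshape(-1,3)
    p=w[(w[:,2]>55)&(w[:,2]<85)&(w[:,1]>0)&(w[:,1]<120)&(abs(w[:,0]-580)<70)]
    R=cv2.minAreaRect(p[:,:2].astype(np.float32)); print(n,len(p),R)
    crit,lab,ctr=cv2.kmeans(p[:,:2].astype(np.float32),4,None,(3,50,.1),5,cv2.KMEANS_PP_CENTERS)[0:3]; print(ctr.round(1),[(lab==i).sum() for i in range(4)])
    f=w[(w[:,2]>11)&(w[:,2]<18)&(w[:,1]>0)&(w[:,1]<120)&(abs(w[:,0]-580)<80)]; print("foot",cv2.minAreaRect(f[:,:2].astype(np.float32)))
```

```text
scene 637 yaw -169.01436 t -106.2499230200758 94.60436097887687 collars -101.02086853425863 -87.52701336425842 19.262827931095092 32.14467622655468
 mid [ 522.11672097 -276.38435514] knob end rel 128.88945541409367 expect 126; rear -71.96482858485898 exp -72 collar half-dist 59.80156508477566
  collar ctr [ 580.7541025  -265.97041291   35.15134619] e -17.482566010092366 21.25658059656453
  collar ctr [ 463.30744802 -288.58072271   34.97641591] e -17.213286512777653 19.463685465825304
side 654 yaw -169.15451 t -103.34847919819407 94.53515832549195 collars -103.34847919819407 -86.82750204421428 18.391326675213094 33.6567021697033
 mid [ 525.20116543 -284.9578109 ] knob end rel 129.06714642486494 expect 126; rear -68.81649109882107 exp -72 collar half-dist 60.02498691847571
  collar ctr [ 582.90736776 -270.89864877   36.24807784] e -21.43419756274744 14.196773784747856
  collar ctr [ 464.99064187 -293.42962829   35.79787122] e -19.63013629971143 13.60364518730325
scene 255 ((580.7573852539062, 58.537757873535156), (91.52313995361328, 61.80101013183594), 5.036280632019043)
[[616.8  86.9]
 [537.3  79.8]
 [621.4  42. ]
 [542.   35.1]] [np.int64(59), np.int64(60), np.int64(64), np.int64(72)]
foot ((591.482421875, 60.823341369628906), (137.6653289794922, 70.95648193359375), 4.45991849899292)
side 123 ((583.336181640625, 56.49887466430664), (92.98184204101562, 64.38970947265625), 4.808357238769531)
[[624.5  36. ]
 [540.7  73.7]
 [620.2  80.9]
 [544.5  27.2]] [np.int64(30), np.int64(33), np.int64(32), np.int64(28)]
foot ((592.2260131835938, 56.49085235595703), (137.25991821289062, 71.99042510986328), 4.474732398986816)
```

```bash
cat >> h.py <<'E'
from scipy.spatial.transform import Rotation as Ro
def to(p,yaw,rp=(180,0)):
    """total tool-frame move from measured pose to world TCP p, tool yaw"""
    s=r.sense();R0=Ro.from_euler("xyz",s["tcp_rot"],degrees=True);R1=Ro.from_euler("xyz",[rp[0],rp[1],yaw],degrees=True)
    print("shift",R0.inv().apply(np.array(p)-s["tool_pos"]).round(1),"turn",(R0.inv()*R1).as_rotvec().round(3))
E
python3 - <<'E'
from h import *
s=r.sense();print(s["tool_pos"],s["tcp_rot"],s["ft_force"],s["finger_gap"])
for y in (10.9,-169.1): to((523.5,-279.8,60),y)
E
```

```text
[5.99510029e+02 5.24889262e-02 2.30330983e+02] [-1.79903286e+02 -8.42730124e-03  9.00000433e+01] [-0.26247002  0.52142873 -0.35605867] 85.44422636713036
shift [-279.9  -75.7  170.4] turn [-2.000e-03  1.000e-03  1.381e+00]
shift [-279.9  -75.7  170.4] turn [-1.000e-03 -2.000e-03 -1.761e+00]
```

Run:
```python
from h import *
for n in ["scene","side"]:
    W=pts(pickle.load(open(n+".pkl","rb"))).reshape(-1,3)
    m=(W[:,0]>380)&(W[:,0]<760)&(W[:,1]>-400)&(W[:,1]<130)&(W[:,2]>45)&(W[:,2]<400); p=W[m]
    k=np.round(p/60)[:,:2]; u,c=np.unique(k,axis=0,return_counts=True)
    print(n,[(tuple((a*60).astype(int).tolist()),int(q),int(p[(k==a).all(1)][:,2].max())) for a,q in zip(u,c) if q>8])
```

```text
scene [((540, -180), 46, 61), ((540, 0), 1569, 399), ((540, 60), 169, 73), ((600, -180), 33, 62), ((600, 0), 569, 399), ((600, 60), 555, 399), ((600, 120), 31, 73), ((660, -420), 38, 199), ((660, -360), 157, 187), ((660, -300), 19, 128), ((660, -240), 15, 53), ((660, -180), 14, 58), ((660, 0), 592, 348), ((720, -420), 48, 197), ((720, -360), 340, 188), ((720, -300), 106, 144), ((780, -420), 10, 163), ((780, -360), 78, 156)]
side [((540, -180), 35, 62), ((540, 0), 603, 399), ((540, 60), 56, 75), ((600, -180), 26, 64), ((600, -60), 225, 399), ((600, 0), 421, 399), ((600, 60), 83, 77), ((660, -420), 37, 194), ((660, -360), 83, 183), ((660, -240), 30, 59), ((660, 0), 353, 398), ((720, -420), 46, 193), ((720, -360), 78, 178), ((720, -300), 139, 147), ((720, -240), 11, 50)]
```

Call:
send_rows --pt "-56 -15 0 0 0 0" --pt "-56 -15 0 0 0 0" --pt "-56 -15 0 0 0 0" --pt "-56 -15 0 0 0 0" --pt "-56 -15 0 0 0 0" --grip 0 --grip_force 40

```text
time: 0.72
tool_pos: [524.0, -281.5, 230.8]
tcp_rot: [-180.0, -0.0, 90.0]
ft_force: [1.5, -0.5, 1.2]
finger_gap: 42.7
grip_force: 0.0
```

Call:
send_rows --pt "0 0 20 0 0 0.173" --pt "0 0 20 0 0 0.173" --pt "0 0 20 0 0 0.173" --pt "0 0 20 0 0 0.173" --pt "0 0 10 0 0 0.173"

```text
time: 1.35
tool_pos: [524.0, -279.3, 139.1]
tcp_rot: [-179.8, 0.1, 40.1]
ft_force: [-0.5, 0.4, -0.1]
finger_gap: 43.2
grip_force: 0.0
```

Call:
send_rows --pt "0 0 10 0 0 0.173" --pt "0 0 0 0 0 0.173" --pt "0 0 0 0 0 0.17" --pt "0 0 0 0 0 0"

```text
time: 1.85
tool_pos: [524.7, -279.8, 130.8]
tcp_rot: [-180.0, 0.0, 10.9]
ft_force: [-0.1, 0.2, 0.3]
finger_gap: 42.7
grip_force: 0.0
```

Run:
```python
from h import *
to((523.5,-279.8,4),10.9)
s=r.sense();print(s["tool_pos"],s["tcp_rot"],s["finger_gap"],s["time"])
s=snap("wrist"); cv2.imwrite("pics/w1.png",s["img"]); pickle.dump(s,open("w1.pkl","wb"))
W=pts(s);m=((W[...,2]>14)&(W[...,2]<45));print(m.sum())
```

```text
shift [-1.100e+00 -1.000e-01  1.268e+02] turn [-0.001  0.001  0.001]
[ 524.69358389 -279.78206723  130.75311984] [-1.79961191e+02  3.96969755e-02  1.09325797e+01] 42.657989289188 1.85
13151
```

View pics/w1.png

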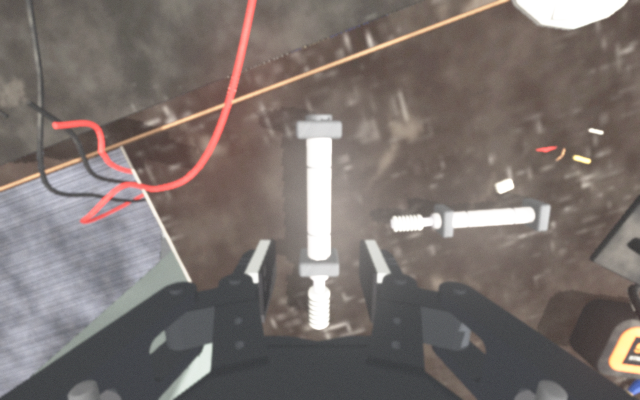

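The wrist view shows the pointer centred between the fingers: collars at (319,129) and (319,262), knob at (319,300). It is square to the fingers. I'll check the mid from this view.

Run:
```python
from h import *
s=pickle.load(open("w1.pkl","rb"));W=pts(s)
A=W[122:137,300:340].reshape(-1,3);B=W[252:275,302:337].reshape(-1,3)
f=lambda q:q[(q[:,2]>31)&(q[:,2]<42)]
A,B=f(A),f(B)
for q in(A,B): print(len(q),cv2.minAreaRect(q[:,:2].astype(np.float32)),q[:,2].mean())
```

```text
596 ((585.81591796875, -270.5318298339844), (10.556366920471191, 30.27464485168457), 10.884628295898438) 35.667723714651956
492 ((469.38787841796875, -292.6444091796875), (12.575231552124023, 30.06276512145996), 10.429411888122559) 35.09762176019736
```

Call:
send_rows --pt "0 0 25 0 0 0" --pt "0 0 25 0 0 0" --pt "0 0 20 0 0 0" --pt "0 0 10 0 0 0" --pt "0 0 0 0 0 0"

```text
time: 2.52
tool_pos: [524.6, -279.7, 50.6]
tcp_rot: [-179.9, 0.1, 10.9]
ft_force: [0.6, -0.3, 0.8]
finger_gap: 42.8
grip_force: 0.0
```

Call:
send_rows --pt "1.5 0 15 0 0 0" --pt "0 0 15 0 0 0" --pt "0 0 10 0 0 0" --pt "0 0 6 0 0 0" --pt "0 0 0 0 0 0"

```text
time: 3.15
tool_pos: [526.1, -279.5, 4.6]
tcp_rot: [-180.0, 0.0, 10.9]
ft_force: [0.0, -0.3, -0.2]
finger_gap: 42.6
grip_force: 0.0
```

Call:
send_rows --pt "0 0 0 0 0 0" --pt "0 0 0 0 0 0" --pt "0 0 0 0 0 0" --pt "0 0 0 0 0 0" --pt "0 0 0 0 0 0" --grip 1 --grip_force 50

```text
time: 3.78
tool_pos: [527.0, -280.1, 6.1]
tcp_rot: [179.9, -0.1, 10.9]
ft_force: [-0.2, -0.5, 5.3]
finger_gap: 18.3
grip_force: 49.4
```

Call:
send_rows --pt "0 0 -10 0 0 0" --pt "0 0 -25 0 0 0" --pt "0 0 -40 0 0 0" --pt "0 0 -40 0 0 0" --pt "0 0 -25 0 0 0"

```text
time: 4.4
tool_pos: [526.8, -279.8, 147.5]
tcp_rot: [179.9, -0.1, 10.9]
ft_force: [1.1, -0.9, -2.3]
finger_gap: 18.0
grip_force: 49.1
```

Run:
```python
from h import *
to((582,57.5,140),4.9)
s=snap("wrist"); cv2.imwrite("pics/w2.png",s["img"])
```

```text
shift [ 117.9 -320.8    7.4] turn [ 0.001 -0.001  0.104]
```

View pics/w2.png

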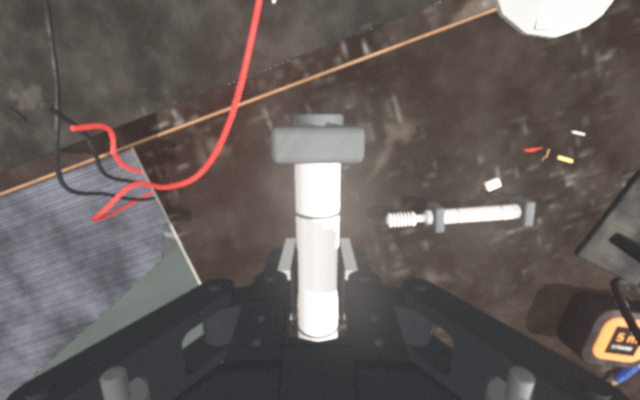

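The pointer is held square, with the rear collar at (318,145) and the look-alike left alone. I'll check its tilt and height in the hand while moving over the rest.

Call:
send_rows --pt "23.5 -60 0 0 0 0" --pt "23.5 -60 0 0 0 0" --pt "23.5 -60 0 0 0 0" --pt "23.5 -60 0 0 0 0" --pt "24 -60 0 0 0 0"

```text
time: 5.08
tool_pos: [583.2, 29.5, 144.1]
tcp_rot: [-180.0, 0.1, 10.9]
ft_force: [0.8, -0.5, -3.4]
finger_gap: 18.0
grip_force: 49.4
```

Call:
send_rows --pt "0 -21 0 0 0 0.104" --pt "0 0 0 0 0 0" --pt "0 0 0 0 0 0"

```text
time: 5.45
tool_pos: [579.5, 47.4, 144.5]
tcp_rot: [180.0, 0.1, 5.0]
ft_force: [0.7, -0.2, -3.6]
finger_gap: 18.0
grip_force: 49.5
```

Run:
```python
from h import *
to((582,57.5,140),4.9); t=r.sense()["tool_pos"]; print(t,r.sense()["tcp_rot"])
for n in ["wrist","scene","side"]:
    s=snap(n); pickle.dump(s,open(n+"3.pkl","wb")); W=pts(s).reshape(-1,3); g=s["img"].reshape(-1,3).mean(1)
    d=np.array([np.cos(np.radians(4.9)),np.sin(np.radians(4.9))]); q=W[:,:2]-t[:2]; x=q@d; y=q@[-d[1],d[0]]
    k=(abs(y)<24)&(W[:,2]>t[2]-25)&(W[:,2]<t[2]+55)
    for a in range(-135,85,9):
        j=k&(x>=a)&(x<a+9)
        if j.sum()>4: print(n,a,j.sum(),"z",np.percentile(W[j,2],[2,98]).round(0),"y",np.percentile(y[j],[2,98]).round(0),g[j].mean().round())
cv2.imwrite("pics/s3.png",cv2.resize(pickle.load(open("scene3.pkl","rb"))["img"][100:300,150:400],None,fx=3,fy=3))
```

```text
shift [ 3.4 -9.8  4.5] turn [0.    0.001 0.002]
[579.50366643  47.44804282 144.52660736] [1.79979859e+02 7.03506431e-02 5.00051793e+00]
wrist -36 459 z [158. 167.] y [-10.   9.] 242.0
wrist -27 643 z [159. 167.] y [-10.   9.] 252.0
wrist -18 687 z [159. 181.] y [-10.   8.] 249.0
wrist -9 1116 z [161. 192.] y [-12.  10.] 192.0
wrist 0 1812 z [152. 191.] y [-23.  21.] 164.0
wrist 9 3458 z [152. 199.] y [-22.  21.] 159.0
wrist 18 841 z [158. 167.] y [-10.   8.] 252.0
wrist 27 898 z [159. 167.] y [-10.   9.] 250.0
wrist 36 927 z [159. 167.] y [-10.   9.] 253.0
wrist 45 980 z [159. 174.] y [-14.  13.] 236.0
wrist 54 2275 z [172. 176.] y [-18.  16.] 198.0
wrist 63 1578 z [159. 175.] y [-17.  15.] 170.0
scene -135 51 z [150. 166.] y [-7.  9.] 195.0
scene -126 49 z [153. 166.] y [-6. 11.] 176.0
scene -117 48 z [152. 167.] y [-4. 10.] 170.0
scene -108 46 z [153. 167.] y [-5. 10.] 174.0
scene -99 33 z [152. 166.] y [-4. 10.] 202.0
scene -90 20 z [155. 162.] y [-3.  6.] 205.0
scene -81 54 z [148. 166.] y [-7. 10.] 189.0
scene -72 179 z [140. 175.] y [-16.  19.] 97.0
scene -63 56 z [142. 175.] y
[... 722 characters left out ...]
.] y [-11.   1.] 202.0
side -72 63 z [143. 177.] y [-21.  15.] 124.0
side -63 38 z [141. 177.] y [-21.  13.] 116.0
side -54 15 z [151. 170.] y [-13.  12.] 197.0
side -45 18 z [153. 167.] y [-11.  -0.] 227.0
side -36 22 z [153. 168.] y [-13.   5.] 212.0
side -27 21 z [151. 170.] y [-15.   2.] 218.0
side -18 61 z [151. 199.] y [-22.  22.] 132.0
side -9 66 z [149. 195.] y [-24.  16.] 94.0
side 0 16 z [147. 179.] y [-23. -16.] 87.0
side 9 11 z [149. 174.] y [-19.  -9.] 165.0
side 18 15 z [152. 167.] y [-13.  -2.] 216.0
side 27 18 z [152. 168.] y [-12.   1.] 215.0
side 36 21 z [152. 169.] y [-13.   1.] 225.0
side 45 50 z [143. 176.] y [-22.  12.] 142.0
side 54 48 z [143. 178.] y [-22.  16.] 106.0
```

View pics/s3.png

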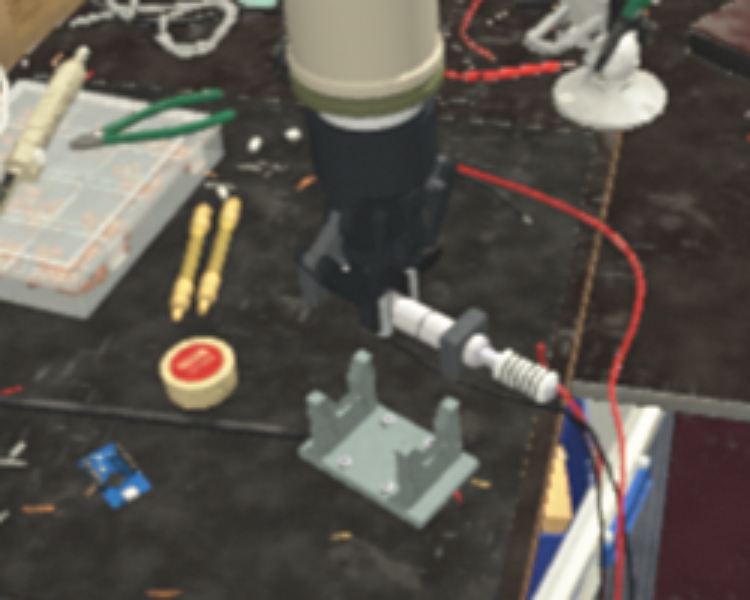

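Run:
```python
from h import *
t=r.sense()["tool_pos"]
for n in ["wrist","scene","side"]:
    s=pickle.load(open(n+"3.pkl","rb")); W=pts(s).reshape(-1,3)
    d=np.array([np.cos(np.radians(4.9)),np.sin(np.radians(4.9))]); q=W[:,:2]-t[:2]; x=q@d; y=q@[-d[1],d[0]]
    k=(abs(y)<24)&(W[:,2]>170)&(W[:,2]<182)
    for lo,hi in((-85,-45),(35,85)):
        j=k&(x>lo)&(x<hi)
        if j.sum()>4: print(n,lo,j.sum(),"x",np.percentile(x[j],[2,98]).round(1),x[j].mean().round(1),"y",np.percentile(y[j],[2,98]).round(1))
    k=(abs(y)<12)&(W[:,2]>145)&(W[:,2]<172)&(x<-85)&(x>-150);
    if k.sum(): print(n,"knob end",np.percentile(x[k],1))
    # posts differential
    j=(abs(x)<70)&(abs(y-10)<45)&(W[:,2]>62)&(W[:,2]<80)
    for lo,hi in((-70,0),(0,70)):
        jj=j&(x>lo)&(x<hi)
        if jj.sum()>4: print("  post",n,jj.sum(),np.percentile(x[jj],[2,98]).round(1),"y",np.percentile(y[jj],[2,98]).round(1))
```

```text
wrist 35 3434 x [52.7 65.9] 59.5 y [-16.9  16.6]
  post wrist 72 [-35.3 -28.8] y [28.3 39.5]
  post wrist 144 [41.1 50.7] y [33.1 40.1]
scene -85 99 x [-70.6 -58. ] -65.2 y [-15.   18.1]
scene knob end -132.85646197571148
  post scene 83 [-43.3 -32.9] y [-17.6  41.4]
  post scene 77 [36.  46.8] y [-17.2  42. ]
side -85 38 x [-69.1 -55. ] -63.6 y [-19.2  16.9]
side 35 39 x [46.8 62. ] 55.3 y [-21.1  14.2]
side knob end -130.78509733091698
  post side 40 [-41.8 -31.8] y [-22.2  41.3]
  post side 42 [37.8 49.5] y [-21.7  38.3]
```

Call:
send_rows --pt "6.8 -11 5 0 0 0" --pt "0 0 20 0 0 0" --pt "0 0 20 0 0 0" --pt "0 0 15 0 0 0" --pt "0 0 0 0 0 0"

```text
time: 6.22
tool_pos: [583.9, 59.5, 82.6]
tcp_rot: [-180.0, 0.3, 4.9]
ft_force: [-0.2, 0.1, -3.7]
finger_gap: 18.2
grip_force: 49.6
```

Run:
```python
from h import *
t=r.sense()["tool_pos"];print(t)
for n in ["scene","side"]:
    s=snap(n); W=pts(s).reshape(-1,3)
    d=np.array([np.cos(np.radians(4.9)),np.sin(np.radians(4.9))]); q=W[:,:2]-t[:2]; x=q@d; y=q@[-d[1],d[0]]
    def pr(l,j):
        if j.sum()>4: print(n,l,j.sum(),"x",np.percentile(x[j],[2,98]).round(1),"y",np.percentile(y[j],[2,98]).round(1))
    k=(abs(y)<24)&(W[:,2]>t[2]+25)&(W[:,2]<t[2]+38)
    pr("front",k&(x>-85)&(x<-45)); pr("rear",k&(x>35)&(x<85))
    j=(abs(y)<45)&(W[:,2]>62)&(W[:,2]<74)&(abs(x)<55); pr("post-",j&(x<-25)); pr("post+",j&(x>25))
```

```text
[583.94519159  59.49142626  82.58225675]
scene front 104 x [-71.3 -58.4] y [-15.2  18.1]
scene post- 38 x [-48.  -36.8] y [18.3 29.6]
scene post+ 37 x [30.9 41.5] y [17.2 29.3]
side front 45 x [-69.2 -52.7] y [-21.3  16.5]
side rear 45 x [49.8 66.6] y [-20.3  13.6]
side post- 26 x [-45.1 -35.5] y [-34.7  18.8]
side post+ 32 x [32.8 43.1] y [-34.9  23.2]
```

Call:
send_rows --pt "0 1.2 12 0 0 0" --pt "0 0 10 0 0 0" --pt "0 0 6 0 0 0" --pt "0 0 4 0 0 0" --pt "0 0 0 0 0 0"

```text
time: 6.95
tool_pos: [585.7, 58.4, 52.9]
tcp_rot: [-180.0, 0.0, 4.9]
ft_force: [0.2, 0.7, -3.2]
finger_gap: 18.1
grip_force: 49.6
```

Call:
send_rows --pt "0 0 3 0 0 0" --pt "0 0 3 0 0 0" --pt "0 0 2 0 0 0" --pt "0 0 0 0 0 0"

```text
time: 7.45
tool_pos: [585.7, 58.4, 45.0]
tcp_rot: [180.0, 0.0, 4.9]
ft_force: [0.3, -0.3, -3.0]
finger_gap: 18.3
grip_force: 49.6
```

Call:
send_rows --pt "0 0 2 0 0 0" --pt "0 0 2 0 0 0" --pt "0 0 0 0 0 0"

```text
time: 7.82
tool_pos: [585.7, 58.4, 41.0]
tcp_rot: [-180.0, 0.0, 4.9]
ft_force: [0.1, 0.4, -4.3]
finger_gap: 18.5
grip_force: 49.6
```

Call:
send_rows --pt "0 0 1 0 0 0" --pt "0 0 1 0 0 0" --pt "0 0 0 0 0 0"

```text
time: 8.2
tool_pos: [586.2, 58.4, 40.0]
tcp_rot: [180.0, -0.0, 4.9]
ft_force: [-2.8, -0.4, 3.7]
finger_gap: 18.2
grip_force: 50.4
```

Contact came at the expected height. I'll release, rise and look.

Call:
send_rows --pt "0 0 0 0 0 0" --pt "0 0 0 0 0 0" --pt "0 0 0 0 0 0" --grip 0

```text
time: 8.57
tool_pos: [586.0, 58.4, 39.3]
tcp_rot: [180.0, -0.0, 4.9]
ft_force: [-0.6, -0.5, 0.2]
finger_gap: 42.4
grip_force: 0.0
```

Call:
send_rows --pt "0 0 -10 0 0 0" --pt "0 0 -25 0 0 0" --pt "0 0 -25 0 0 0" --pt "0 0 -20 0 0 0" --pt "0 0 0 0 0 0"

```text
time: 9.2
tool_pos: [587.6, 58.5, 121.9]
tcp_rot: [180.0, -0.3, 4.9]
ft_force: [0.5, 0.2, -0.7]
finger_gap: 42.8
grip_force: 0.0
```

Run:
```python
from h import *
t=np.array([582,58.]);print(r.sense()["tool_pos"])
for n in ["scene","side","wrist"]:
    s=snap(n); pickle.dump(s,open(n+"4.pkl","wb")); W=pts(s).reshape(-1,3)
    d=np.array([np.cos(np.radians(4.9)),np.sin(np.radians(4.9))]); q=W[:,:2]-t[:2]; x=q@d; y=q@[-d[1],d[0]]
    def pr(l,j):
        if j.sum()>4: print(n,l,j.sum(),"x",np.percentile(x[j],[2,98]).round(1),"y",np.percentile(y[j],[2,98]).round(1),"z",np.percentile(W[j,2],[2,98]).round(1))
    k=(abs(y)<24)&(W[:,2]>63.5)&(W[:,2]<75)
    pr("front",k&(x>-85)&(x<-50)); pr("rear",k&(x>50)&(x<85))
    j=(abs(y)>16)&(abs(y)<45)&(W[:,2]>60)&(W[:,2]<80)&(abs(x)<50); pr("post-",j&(x<-25)); pr("post+",j&(x>25))
    j=(abs(y)<16)&(W[:,2]>53)&(W[:,2]<70);pr("knob",j&(x<-91)&(x>-160)); pr("barrel",j&(abs(x)<25))
a=cv2.resize(pickle.load(open("scene4.pkl","rb"))["img"][190:290,210:350],None,fx=4,fy=4)
b=cv2.resize(pickle.load(open("side4.pkl","rb"))["img"][150:210,240:380],None,fx=4,fy=3.3)
cv2.imwrite("pics/s4.png",np.vstack([a,b])[:600])
```

```text
[587.58538807  58.47176606 121.8714741 ]
scene front 102 x [-67.  -53.9] y [-15.2  18.4] z [64.2 71.1]
scene rear 83 x [52.5 66.9] y [-10.5  18.9] z [63.8 71.7]
scene post- 88 x [-46.3 -35. ] y [-28.   30.6] z [60.2 73.1]
scene post+ 63 x [33.4 43.3] y [-28.2  31.2] z [60.4 72.5]
scene knob 157 x [-127.   -92.2] y [-6.1 10.8] z [53.2 63.2]
scene barrel 170 x [-24.1  23.8] y [-6.3 10.8] z [53.9 62.8]
side front 41 x [-66.1 -51.9] y [-20.   17.4] z [64.2 73.6]
side rear 44 x [54.4 68.6] y [-19.9  16.1] z [63.7 72.9]
side post- 40 x [-44.8 -34.1] y [-33.1  28.6] z [60.8 74.4]
side post+ 45 x [34.7 46.6] y [-31.4  30. ] z [60.4 76. ]
side knob 58 x [-126.4  -92.4] y [-11.5   2.1] z [53.4 65. ]
side barrel 77 x [-23.2  22.9] y [-14.3   4.4] z [53.5 65. ]
wrist front 689 x [-61.4 -50.2] y [-17.9  16. ] z [67.1 70.6]
wrist rear 1248 x [57.  70.5] y [-17.4  16.3] z [66.7 70.9]
wrist post- 755 x [-42.7 -31.8] y [-29.9  28.1] z [60.6 72.7]
wrist post+ 760 x [38.2 47.8] y [-29.8  28.5] z [62.9 73. ]
wrist knob 144 x [-97.3 -91.1] y [-10.9   8.7] z [53.8 62. ]
wrist barrel 1772 x [-24.   24.1] y [-10.    8.5] z [54.2 62.4]
```

View pics/s4.png

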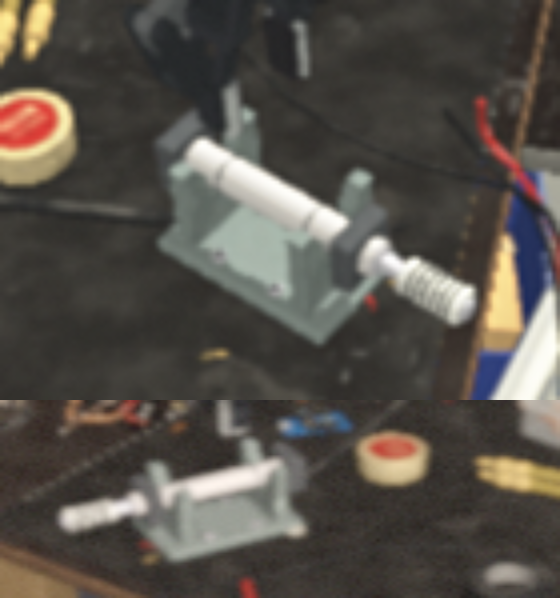

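The pointer is seated: both collars are outside the posts, level, with about 8 mm play each side, and the knob points towards the robot. Next I'll check for obstacles along the pull path and compute the move to the knob.

Run:
```python
from h import *
to((475.5,48.2,35),4.9)
for n in ["scene","side"]:
    W=pts(pickle.load(open(n+"4.pkl","rb"))).reshape(-1,3)
    d=np.array([np.cos(np.radians(4.9)),np.sin(np.radians(4.9))]); q=W[:,:2]-[582,58]; x=q@d; y=q@[-d[1],d[0]]
    j=(x<-75)&(x>-260)&(abs(y)<70)&(W[:,2]>20)&(W[:,2]<250)&~((abs(y)<16)&(x>-130)); print(n,j.sum(),np.c_[x,y,W[:,2]][j][::8].round().tolist()[:15])
```

```text
shift [-110.1    0.8   83.4] turn [-0.     0.002  0.   ]
scene 0 []
side 0 []
```

Call:
send_rows --pt "-40 0 0 0 0 0" --pt "-40 0 0 0 0 0" --pt "-32 0.7 0 0 0 0" --pt "0 0 0 0 0 0"

```text
time: 9.85
tool_pos: [471.7, 48.1, 117.5]
tcp_rot: [-180.0, 0.2, 4.9]
ft_force: [0.7, 0.4, -0.0]
finger_gap: 42.6
grip_force: 0.0
```

Run:
```python
from h import *
to((475.5,48.2,35),4.9)
s=snap("wrist"); cv2.imwrite("pics/w5.png",s["img"])
W=pts(s).reshape(-1,3)
d=np.array([np.cos(np.radians(4.9)),np.sin(np.radians(4.9))]); t=r.sense()["tool_pos"];q=W[:,:2]-t[:2]; x=q@d; y=q@[-d[1],d[0]]
j=(abs(y)<16)&(abs(x)<35)&(W[:,2]>52)&(W[:,2]<66)
for a in range(-35,36,5):
    k=j&(x>=a)&(x<a+5)
    if k.sum()>5:print(a,k.sum(),np.percentile(y[k],[2,98]).round(1),np.percentile(W[k,2],98).round(1))
```

```text
shift [ 4.   0.2 82.5] turn [-0.     0.003  0.   ]
-20 15 [-6.   4.6] 57.3
-15 94 [-9.1  8.5] 61.9
-10 178 [-9.8  9.1] 62.4
-5 185 [-9.7  9. ] 62.3
0 184 [-9.7  8.9] 62.4
5 187 [-9.6  8.9] 62.4
10 196 [-10.3   8.8] 62.5
15 196 [-10.2   8.9] 62.7
20 202 [-9.5  8. ] 61.9
25 100 [-5.3  4.5] 57.4
30 106 [-5.3  4.5] 57.6
```

View pics/w5.png

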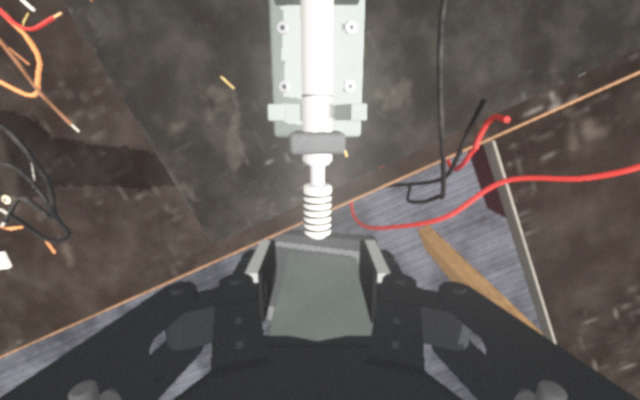

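The knob is at (318,210), centred between the fingers and about 4 mm ahead; the ground below is open. Going down to it.

Call:
send_rows --pt "4 0.3 20 0 0 0" --pt "0 0 25 0 0 0" --pt "0 0 20 0 0 0" --pt "0 0 14 0 0 0" --pt "0 0 0 0 0 0"

```text
time: 10.52
tool_pos: [477.8, 48.2, 39.0]
tcp_rot: [-180.0, 0.1, 4.9]
ft_force: [-1.0, -0.5, -0.6]
finger_gap: 42.7
grip_force: 0.0
```

Call:
send_rows --pt "0 0 3 0 0 0" --pt "0 0 0 0 0 0"

```text
time: 10.78
tool_pos: [479.0, 48.2, 37.9]
tcp_rot: [180.0, -0.1, 4.9]
ft_force: [0.3, 0.1, -0.4]
finger_gap: 43.0
grip_force: 0.0
```

Call:
send_rows --pt "0 0 0 0 0 0" --pt "0 0 0 0 0 0" --pt "0 0 0 0 0 0" --pt "0 0 0 0 0 0" --pt "0 0 0 0 0 0" --grip 1 --grip_force 70

```text
time: 11.4
tool_pos: [478.8, 48.2, 37.6]
tcp_rot: [-180.0, -0.0, 4.9]
ft_force: [1.0, 1.6, 2.7]
finger_gap: 17.5
grip_force: 68.3
```

Call:
send_rows --pt "-3 0 0 0 0 0" --pt "-3 0 0 0 0 0" --pt "-3 0 0 0 0 0" --pt "-3 0 0 0 0 0" --pt "-3 0 0 0 0 0"

```text
time: 12.02
tool_pos: [463.6, 46.9, 37.4]
tcp_rot: [180.0, -0.0, 4.9]
ft_force: [4.6, 0.1, 1.5]
finger_gap: 17.3
grip_force: 68.3
```

Call:
send_rows --pt "-6 0 0 0 0 0" --pt "-6 0 0 0 0 0" --pt "-6 0 0 0 0 0" --pt "-6 0 0 0 0 0" --pt "-6 0 0 0 0 0"

```text
time: 12.65
tool_pos: [433.9, 44.3, 37.5]
tcp_rot: [180.0, -0.1, 4.9]
ft_force: [6.4, 0.9, -1.3]
finger_gap: 18.0
grip_force: 68.3
```

Call:
send_rows --pt "-6 0 0 0 0 0" --pt "-6 0 0 0 0 0" --pt "-6 0 0 0 0 0" --pt "-4 0 0 0 0 0" --pt "0 0 0 0 0 0"

```text
time: 13.28
tool_pos: [412.6, 42.5, 37.8]
tcp_rot: [180.0, -0.2, 4.9]
ft_force: [8.5, 1.1, -1.3]
finger_gap: 17.5
grip_force: 68.3
```

```bash
cat > m.py <<'E'
from h import *
import sys
tag=sys.argv[1]; print(r.sense()["tool_pos"],r.sense()["ft_force"])
d=np.array([np.cos(np.radians(4.9)),np.sin(np.radians(4.9))])
for n in ["scene","side","wrist"]:
    s=snap(n); pickle.dump(s,open(n+tag+".pkl","wb")); W=pts(s).reshape(-1,3); g=s["img"].reshape(-1,3).mean(1)
    q=W[:,:2]-[582,58]; x=q@d; y=q@[-d[1],d[0]]
    def pr(l,j):
        if j.sum()>4: print(n,l,j.sum(),"x",np.percentile(x[j],[2,98]).round(1),"y",np.percentile(y[j],[2,98]).round(1))
    k=(abs(y)<24)&(W[:,2]>64)&(W[:,2]<75)
    pr("front",k&(x>-85)&(x<-50)); pr("rear",k&(x>47)&(x<85))
    j=(abs(y)>16)&(abs(y)<36)&(W[:,2]>60)&(W[:,2]<80)&(abs(x)<50); pr("post-",j&(x<-25)); pr("post+",j&(x>25))
    j=(abs(y)<16)&(W[:,2]>40)&(W[:,2]<70)&(x<-64)
    for a in range(-220,-60,4):
        k=j&(x>=a)&(x<a+4)
        if k.sum()>1: print(a,k.sum(),np.percentile(W[k,2],98).round(0),g[k].mean().round(),end=" | ")
    print()
a=cv2.resize(pickle.load(open("scene"+tag+".pkl","rb"))["img"][190:300,220:370],None,fx=5,fy=5)
cv2.imwrite(f"pics/p{tag}.png",a)
E
python3 m.py 6
```

```text
[412.55904197  42.46141684  37.76490958] [ 8.45255621  1.05195941 -1.29224442]
scene front 104 x [-75.8 -62.8] y [-15.3  17.9]
scene rear 58 x [47.4 56.6] y [-14.9  18.8]
scene post- 89 x [-46.1 -35.2] y [-27.9  30.9]
scene post+ 85 x [33.4 46.5] y [-28.   31.3]
-196 18 58.0 176.0 | -192 27 62.0 211.0 | -188 21 62.0 187.0 | -184 55 69.0 140.0 | -180 18 68.0 89.0 | -176 5 65.0 38.0 | -132 2 57.0 187.0 | -128 5 58.0 224.0 | -124 9 58.0 203.0 | -120 8 57.0 197.0 | -116 10 57.0 210.0 | -112 9 56.0 194.0 | -108 9 57.0 205.0 | -104 9 57.0 192.0 | -100 11 58.0 210.0 | -96 8 57.0 201.0 | -92 10 58.0 177.0 | -88 12 58.0 88.0 | -84 24 61.0 174.0 | -80 23 63.0 192.0 | -76 63 70.0 101.0 | -72 20 70.0 112.0 | -68 19 70.0 111.0 | 
side front 43 x [-76.3 -59.4] y [-20.4  15.2]
side rear 29 x [47.3 57.4] y [-19.2  17.2]
side post- 37 x [-44.4 -34.5] y [-34.7  29.1]
side post+ 45 x [34.5 49.8] y [-31.7  27.3]
-196 2 60.0 164.0 | -192 11 62.0 188.0 | -188 10 61.0 189.0 | -184 15 69.0 169.0 | -180 13 69.0 117.0 | -156 3 57.0 183.0 | -152 4 58.0 204.0 | -148 3 53.0 221.0 | -144 5 59.0 224.0 | -140 5 58.
[... 412 characters left out ...]
2]
-192 24 60.0 254.0 | -188 222 62.0 229.0 | -184 306 62.0 232.0 | -180 339 67.0 201.0 | -176 331 66.0 181.0 | -172 336 65.0 185.0 | -168 340 69.0 201.0 | -164 441 69.0 193.0 | -160 1014 69.0 185.0 | -156 605 62.0 243.0 | -152 189 57.0 247.0 | -148 191 57.0 251.0 | -144 191 57.0 251.0 | -140 195 57.0 248.0 | -136 212 57.0 249.0 | -132 207 57.0 250.0 | -128 207 57.0 250.0 | -124 213 58.0 250.0 | -120 222 57.0 251.0 | -116 227 57.0 251.0 | -112 236 58.0 249.0 | -108 238 58.0 249.0 | -104 249 58.0 250.0 | -100 251 58.0 250.0 | -96 258 58.0 250.0 | -92 258 58.0 250.0 | -88 284 58.0 202.0 | -84 439 61.0 166.0 | -80 641 63.0 248.0 | -76 1595 69.0 164.0 | -72 1097 70.0 167.0 | -68 793 70.0 182.0 |
```

View pics/p6.png

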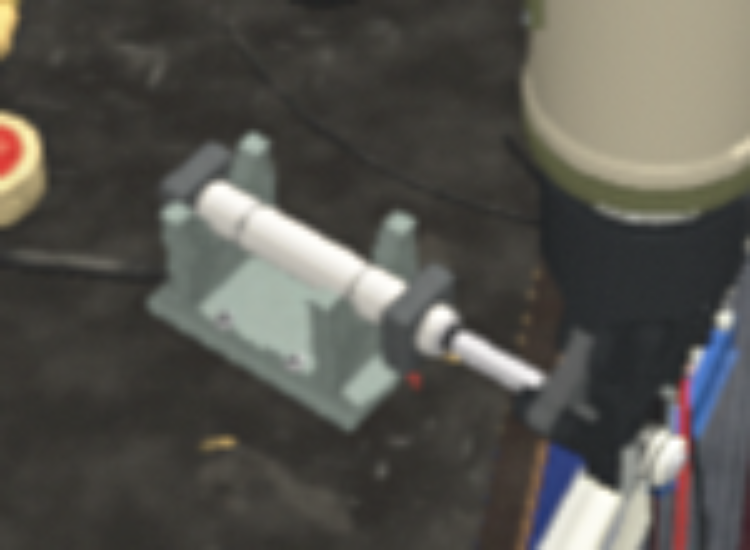

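The band at crop (450,335) is nearly out of the mouth, with the rear collar against its post. The extension is about 57.5 mm, so I need roughly 7.5 mm more.

Call:
send_rows --pt "-3 0 0 0 0 0" --pt "-3 0 0 0 0 0" --pt "-1.5 0 0 0 0 0" --pt "0 0 0 0 0 0" --pt "0 0 0 0 0 0"

```text
time: 14.05
tool_pos: [405.5, 41.8, 37.9]
tcp_rot: [180.0, -0.2, 4.9]
ft_force: [8.3, 1.2, -0.6]
finger_gap: 17.7
grip_force: 68.3
```

```bash
python3 m.py 7 | grep -v post
python3 - <<'E'
from h import *
s=pickle.load(open("wrist7.pkl","rb")); W=pts(s);d=np.array([np.cos(np.radians(4.9)),np.sin(np.radians(4.9))])
x=(W[...,:2]-[582,58])@d; y=(W[...,:2]-[582,58])@[-d[1],d[0]]; g=s["img"].mean(2)
j=(abs(y+1)<2.5)&(W[...,2]>50)&(W[...,2]<66)
for a in np.arange(-102,-70,1): k=j&(x>=a)&(x<a+1); print(a,k.sum(),np.median(g[k]).round(),np.median(W[...,2][k]).round(1),end=" | ")
v,u=np.where((x>-110)&(x<-65)&(abs(y)<20)&(W[...,2]>45)); print(v.min(),v.max(),u.min(),u.max())
cv2.imwrite("pics/w7.png",cv2.resize(s["img"][max(0,v.min()-10):v.max()+30,u.min()-30:u.max()+30],(600,600)))
E
```

```text
[405.49859492  41.84271783  37.90172289] [ 8.34865514  1.21381865 -0.64186939]
scene front 107 x [-75.6 -62.5] y [-15.8  18.1]
scene rear 62 x [47.3 57. ] y [-14.4  19.6]
-204 13 57.0 160.0 | -200 28 62.0 214.0 | -196 19 61.0 183.0 | -192 51 69.0 142.0 | -188 28 69.0 102.0 | -184 5 65.0 49.0 | -140 2 56.0 204.0 | -136 7 57.0 212.0 | -132 9 56.0 187.0 | -128 9 58.0 213.0 | -124 9 57.0 191.0 | -120 9 58.0 200.0 | -116 9 58.0 212.0 | -112 9 57.0 193.0 | -108 9 57.0 201.0 | -104 10 57.0 205.0 | -100 9 58.0 205.0 | -96 9 57.0 114.0 | -92 12 58.0 69.0 | -88 7 60.0 170.0 | -84 30 62.0 183.0 | -80 24 68.0 183.0 | -76 59 70.0 100.0 | -72 15 70.0 114.0 | -68 14 70.0 109.0 | 
side front 43 x [-76.2 -61. ] y [-19.7  14.7]
side rear 28 x [47.8 57.7] y [-19.1  15. ]
-204 2 57.0 160.0 | -200 11 62.0 178.0 | -196 11 63.0 201.0 | -192 12 67.0 159.0 | -188 18 69.0 136.0 | -184 2 47.0 162.0 | -168 2 64.0 142.0 | -164 3 60.0 188.0 | -160 2 57.0 199.0 | -156 4 57.0 210.0 | -152 4 57.0 218.0 | -148 5 58.0 206.0 | -144 4 57.0 215.0 | -140 6 59.0 201.0 | -136 4 57.0 217.0 | -132 2 57.0 208.0 | -128 6 57.0 2
[... 1027 characters left out ...]
| -76 1903 69.0 152.0 | -72 453 70.0 137.0 | 
-102 30 255.0 56.2 | -101 39 255.0 56.6 | -100 37 255.0 56.5 | -99 28 255.0 56.6 | -98 39 255.0 56.5 | -97 39 255.0 56.5 | -96 35 255.0 56.7 | -95 33 255.0 56.7 | -94 38 255.0 56.4 | -93 39 167.0 56.5 | -92 38 118.0 57.0 | -91 35 115.0 56.9 | -90 37 115.0 56.9 | -89 36 115.0 56.7 | -88 34 116.0 56.8 | -87 40 116.0 56.6 | -86 36 140.0 56.8 | -85 39 254.0 56.7 | -84 37 255.0 56.7 | -83 37 255.0 56.7 | -82 37 255.0 56.7 | -81 74 253.0 58.3 | -80 38 255.0 60.1 | -79 59 255.0 61.4 | -78 47 255.0 61.7 | -77 39 255.0 61.5 | -76 48 255.0 61.7 | -75 45 255.0 61.6 | -74 48 255.0 61.8 | -73 93 133.0 63.2 | -72 3 112.0 65.6 | -71 1 146.0 66.0 | 0 123 264 369
```

View pics/w7.png

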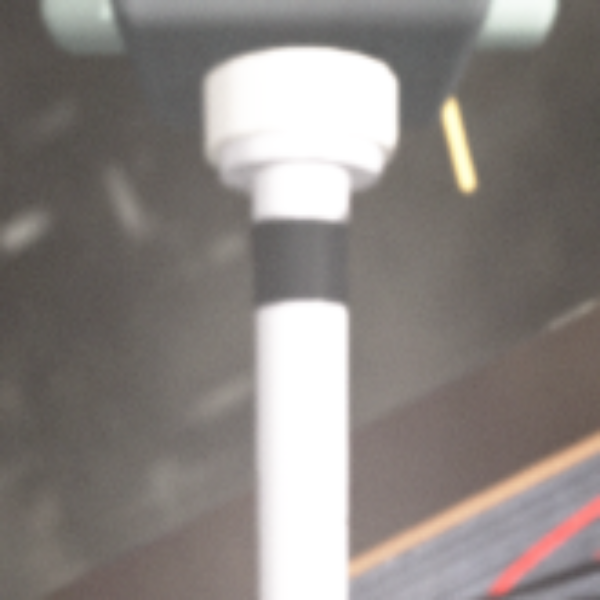

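The whole band is visible at (300,262), about 4–5 mm clear of the mouth. I'll confirm it is still, then hand in.

Call:
send_rows --pt "0 0 0 0 0 0" --pt "0 0 0 0 0 0" --pt "0 0 0 0 0 0" --pt "0 0 0 0 0 0"

```text
time: 14.7
tool_pos: [405.5, 41.8, 37.9]
tcp_rot: [180.0, -0.2, 4.9]
ft_force: [8.8, 0.1, -1.3]
finger_gap: 17.8
grip_force: 68.3
```

```bash
python3 -c "
from h import *
s=r.sense();print(s['tool_pos'],s['ft_force'],s['finger_gap']);print(r.hand_in())"
```

```text
[405.51331756  41.82000286  37.89736234] [ 8.82874109  0.12849281 -1.32109727] 17.758020346753142
the job is handed in; nothing more can be done
None
```

The pointer is seated in both notches with its collars outside the posts, and the rod is held still against the spring with the band fully out, about 4–5 mm past the mouth; I handed the job in at about 15 s, and no verdict came back.

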